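# Close up the yellow power pack for storage

## Robot

A 7-joint arm with a two-finger parallel gripper is mounted at the origin on the work surface. World frame = base frame: x ahead of the robot, y to its left, z up, the work surface at z = 0. Lengths are in m, angles in rad, forces in N, time in s.
With the tool pointing down it reaches from about 0.4 to 0.85 m from the base axis. Payload 10.4 kg.
Tool frame: the origin (TCP) lies midway between the tips of the shut fingers; the grasp point (between the pads) lies 19 mm behind it; z points along the fingers, y is the line along which they close (so a half turn about z gives the same grasp; the last joint's range is limited). The gripper opens to 85 mm and grips with 20 to 120 N. Pads are 22 mm wide; open, the fingers measure 114 mm over their backs; the gripper's body (76 mm by 85 mm) begins 54 mm behind the grasp point. The pads swing forward as they close: fully open they stand 13 mm farther back than shut.
Start: joints at [1.273, 0.332, -0.065, 1.46, 0.022, 1.35, -0.088], TCP at [0.17, -0.602, 0.231] pointing down, gripper open.
Joint ranges: [-2.6, 2.6], [-0.5, 2.12], [-1.47, 1.34], [0.16, 2.42], [-1.27, 4.41], [0.06, 2.06], [-2.6, 2.6]. Speed limits (rad/s): [2.22, 2.22, 2.79, 2.79, 3.14, 3.14, 3.14].

## Interface

Orientations are given as a 3x3 rotation matrix whose columns are the frame's x, y, z axes.
In Python, from cell import telemetry, cams, manip gives the robot as it stands. The module is installed in compiled form; this text tells all that it offers.
- The arm moves only by the tool move_arm, never from a script. Its argument "motion" is a list of rows, each an object of numbers: "dx", "dy", "dz": the shift along the tool's x, y, z as a fraction of full scale; "wx", "wy", "wz": the turn, a rotation vector about the tool's x, y, z as a fraction of full scale; "claw": the closure, from 0 (fully open) to 1 (shut). A call has 1 to 5 rows; each row is the pose to reach, as a shift and turn from the pose commanded when the call began, along the tool's axes at that moment; what a row does not reach only later rows make up. Full scale, the value 1, is 150 mm for a shift and pi/2 rad for a turn. A row lasts 1/12 s, in which the tool goes at most 41.7 mm and 7.16 degrees, less where a joint would pass 70% of its speed; a pose out of reach is approached as far as the arm can. A call with a number of a shift or a turn outside -1 to 1 is refused whole. A call with a gripper value outside its range is refused whole. The fingers move at their own pace and stop on an object; "newtons" is the grip in N (left out, the last holds). Time passes only in rows, so rows that repeat a pose let the fingers close. It gives the time, the measured TCP pose, the force, the opening and the grip force at its end, in the units of the state.
- telemetry.observe(): the state, without advancing time (a new reading comes with each control period).
- cams.read_camera(name): name is "scene" or "top" or "wrist"; returns a dict with "image" (384x512x3 uint8, red, green, blue), "fx", "fy", "cx", "cy" (pixels), "dist_coeffs" ([k1, k2, p1, p2, k3] as OpenCV has them; the pictures are not rectified), "world_from_camera" (4x4, takes a point from camera to world coordinates). Camera axes: x right, y down, z forward; pixel columns grow to the right and rows downward; lengths in m; the calibration is good to about 2 mm. A picture is of the moment at which its call begins. There is no depth.
- manip.finish_job(): hands the job in; it is judged then, once.
The state is a dict: "time": time; "joint_positions": joint angles; "qd": joint speeds; "joint_efforts": joint torques, N m; "eef_pos": TCP position; "tcp_rot": TCP orientation; "force": force on the tool from outside, world axes, zero at the start; "ft_torque": the same for the moment, N m; "grip_width": finger opening in m; "finger_force": force on a finger pad.
Only numpy, scipy, OpenCV 4.12 (cv2) and the standard library are available. Lean on these libraries where they do the work, as an engineer would, in place of code of your own. Each camera call takes 0.05 s, during which the arm holds its last target. There are 200 camera calls.

## Task

Close up the yellow power pack so it can go back on the rack: swing the tethered red cap over onto its sloping filler neck and screw it clockwise until it is fully home, and after that press the grey hinged socket cover down until its catch clicks and holds it shut. Leave the other things on the table where they are.

Things in the scene. Friction and masses are not known exactly. Their poses are not given: they have to be found in the camera images.
- pack: fixed yellow power pack, 260 (x) x 240 (y) x 153 mm high; origin at the centre of its underside. Front (-x) face 90 mm high, then a panel slopes up at 35 deg to the flat top (x -40 to 130 mm). Filler neck: steel, 21 across, 31 mm long, foot on the panel at (-85, -55, 121.5) mm, axis (-0.574, 0, 0.819). Flat top: black socket block 18 mm high at x 5 to 79, y 21 to 99, small catch behind it
- neck_top (a point): centre of the mouth of the filler neck, on the pack, 31 mm up the neck's axis; axes as the pack's
- strap_hinge (a point): on the hinge axis (along the pack's y) of the steel strap that tethers the red cap, at (-58, -55, 162) mm in the pack's frame, uphill of the neck. Axes turn with the strap: when shut, z is along the neck's axis and x uphill. The strap's ring (42 mm across, 5 thick) is centred 45 mm along -x, round the foot of the cap, 15 to 20 mm above the panel when shut
- strap (a joint): angle of the strap, rad: 0 = shut, cap square on the neck; grows as the cap swings up and back over the pack's top; rests open at 2.6; below about 1.7 it falls shut by itself. Reaches 0 only with the cap unscrewed (turned less than 0.35, else turn it back until it drops); cannot be lifted once the cap is screwed on
- cap_grip (a point): point on the axis of the red ribbed screw cap, 8 mm below the middle of its top: the height to grip. z is the cap's axis, out of its top. Cap 40 mm across, 29 high. Below this point there are 26 mm to the strap's ring with the cap unscrewed, 22 when home. A white line on its top, from middle to rim, points at the strap's hinge when the cap is home
- cap (a joint): turn of the cap in its strap, rad: 0 = thread not begun, grows clockwise seen from outside the cap; 2.6 = fully home, a hard stop; the cap sinks 3.5 mm on the way. Stiff (0.1 N m), stays where it is left
- cover_hinge (a point): hinge of the grey socket cover, at its robot-side lower edge, at (5, 60, 173) mm in the pack's frame, axis along the pack's y; axes turn with the cover: x points along it, z out of its outer face
- cover_press (a point): where to press the cover: middle of its outer face, 62 mm from the hinge; the cover is 78 mm long, 72 mm wide, 6 mm thick, with a black rubber patch here; axes as the hinge's
- cover (a joint): angle of the socket cover, rad: 0 = shut, flat on the socket block; a spring holds it open at 1.1, leaning over away from the robot; below about 0.1 a catch at its far edge snaps over it (about 8 N at the press point) and holds it shut
- bit_case: bystander: green plastic case, 50 x 75 x 22 mm, on the pack's flat top; origin at the centre of its underside
- oil: bystander: white bottle, 60 mm across, 170 mm high; origin at the centre of its underside
- driver: bystander: screwdriver lying in front of the pack; origin near the middle of its underside
- drill: bystander: orange and black cordless drill lying on its side, about 140 x 165 x 56 mm; origin near the chuck body
- foam: bystander: white foam block, 70 x 140 x 50 mm; origin at the centre of its underside
- tape: bystander: blue roll of tape, 100 mm across, 24 mm high; origin at the centre of its underside
- psu: bystander: aluminium box, 60 x 90 x 45 mm; origin at the centre of its underside

How it is judged:
On the way, in this order (a step that is already met when the one before it is completed fails the run):
1. the cap sits square on the neck, not yet screwed (strap below 0.07 rad, cap turned less than 1.0 rad) (value of joint strap below 0.07 rad and value of joint cap below 1 rad), for 0.1 s.
2. the cap is screwed fully home (turned beyond 2.45 rad, strap below 0.07 rad) (value of joint strap below 0.07 rad and value of joint cap above 2.45 rad), for 0.2 s.
3. the socket cover is shut (below 0.05 rad) (value of joint cover below 0.05 rad), for 0.2 s.
At the end, for the whole second after the job is handed in: the cap sits on the neck (strap below 0.07 rad) screwed home (beyond 2.45 of 2.6 rad), and the socket cover stays shut in its catch (below 0.05 rad), with nothing touching them (all of step 2 and value of joint cover below 0.05 rad).
It fails at once if a bystander (bit case, bottle, screwdriver, drill, foam block, tape roll, aluminium box) is moved more than 30 mm (distance of any of bit_case, oil, driver, drill, foam, tape, psu from where it was at the start of the episode above 0.03 m).
It also fails if it takes over 59 s, if anything falls off the work surface, if the arm or the gripper's body presses on something with over 40 N, if the wrist force passes 120 N, or if a joint passes its speed limit or range.

## Working session

There is one attempt and no reset: what is moved stays moved. The work goes in short steps, Python scripts to look and compute and a tool call to move; the robot and the scene stay as the last step left them, time stands still between calls to the robot, and variables do not carry over. Pictures are saved under pics/ and viewed, at most 10 in all, crops included, and the job is handed in when it is done.

Besides the shell and the picture viewer there is one more tool, called after "Request:" as a command line: name --argument value ..., lists and objects as JSON in quotes. move_arm: Moves the arm, as the interface text tells. Its arguments: {"type":"object","properties":{"motion":{"type":"array","items":{"type":"object","properties":{"dx":{"type":"number"},"dy":{"type":"number"},"dz":{"type":"number"},"wx":{"type":"number"},"wy":{"type":"number"},"wz":{"type":"number"},"claw":{"type":"number"}}}},"newtons":{"type":"number"}},"required":["motion"]}

```bash
mkdir -p pics; cat > h.py <<'E'
import numpy as np, cv2
from cell import telemetry, cams, manip
def snap(n,fn=None):
    c=cams.read_camera(n); 
    c['K']=np.array([[c['fx'],0,c['cx']],[0,c['fy'],c['cy']],[0,0,1]]); c['d']=np.array(c['dist_coeffs'],float)
    c['T']=np.array(c['world_from_camera'])
    if fn: cv2.imwrite('pics/'+fn,c['image'][:,:,::-1])
    return c
def ray(c,u,v):
    p=cv2.undistortPoints(np.array([[[u,v]]],float),c['K'],c['d'])[0,0]
    d=c['T'][:3,:3]@np.array([p[0],p[1],1.]); return c['T'][:3,3],d/np.linalg.norm(d)
def plane(c,u,v,z):
    o,d=ray(c,u,v); return o+d*(z-o[2])/d[2]
def proj(c,P):
    W=np.linalg.inv(c['T']); r=cv2.Rodrigues(W[:3,:3])[0]
    return cv2.projectPoints(np.array(P,float).reshape(-1,1,3),r,W[:3,3],c['K'],c['d'])[0][:,0]
E
python3 - <<'E'
from h import *
a=snap('scene');b=snap('top');
im=np.vstack([a['image'],b['image']])[:,:,::-1]
cv2.imwrite('pics/a.png',cv2.resize(a['image'][:,:,::-1],(800,600)));cv2.imwrite('pics/b.png',cv2.resize(b['image'][:,:,::-1],(800,600)))
for c in(a,b):print(c['T'].round(3),c['fx'],c['d'])
print(telemetry.observe())
E
```

```text
[[ 0.014  0.531 -0.847  1.822]
 [ 1.     0.009  0.022 -0.018]
 [ 0.019 -0.847 -0.531  0.903]
 [ 0.     0.     0.     1.   ]] 382.8700277553603 [-0.02362109  0.          0.          0.          0.        ]
[[-0.025 -0.995  0.094  0.451]
 [-1.     0.025  0.002  0.023]
 [-0.004 -0.094 -0.996  1.526]
 [ 0.     0.     0.     1.   ]] 452.6858742793913 [-0.15453624  0.          0.          0.          0.        ]
{'time': 0.1, 'joint_positions': array([ 1.2734112 ,  0.332792  , -0.06472493,  1.46084649,  0.02158837,
        1.34988995, -0.08849711]), 'qd': array([-0.00084053, -0.00143502,  0.0016573 , -0.00166109, -0.00089124,
        0.00094096,  0.00111468]), 'joint_efforts': array([ 2.01530900e-03, -6.26750207e+01,  4.96443012e-02, -3.92425919e+01,
        1.64340797e-02,  7.10924607e-03, -8.78154492e-05]), 'eef_pos': array([ 0.16951413, -0.6012316 ,  0.23061114]), 'tcp_rot': array([[ 9.62471879e-01,  2.71381179e-01, -3.71452025e-04],
       [ 2.71381431e-01, -9.62471151e-01,  1.18395654e-03],
       [-3.62083359e-05, -1.24033006e-03, -9.99999230e-01]]), 'force': array([-0.34997532,  0.22668115,  1.09535554]), 'ft_torque': array([-0.0038256 ,  0.00594894,  0.0101097 ]), 'finger_force': 0.0, 'grip_width': 0.08515065226206073}
```

View pics/a.png

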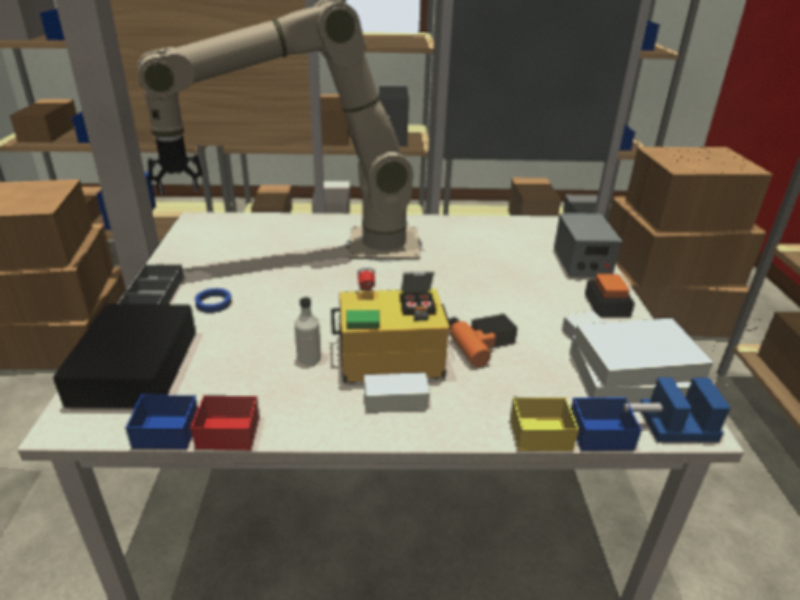

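View pics/b.png

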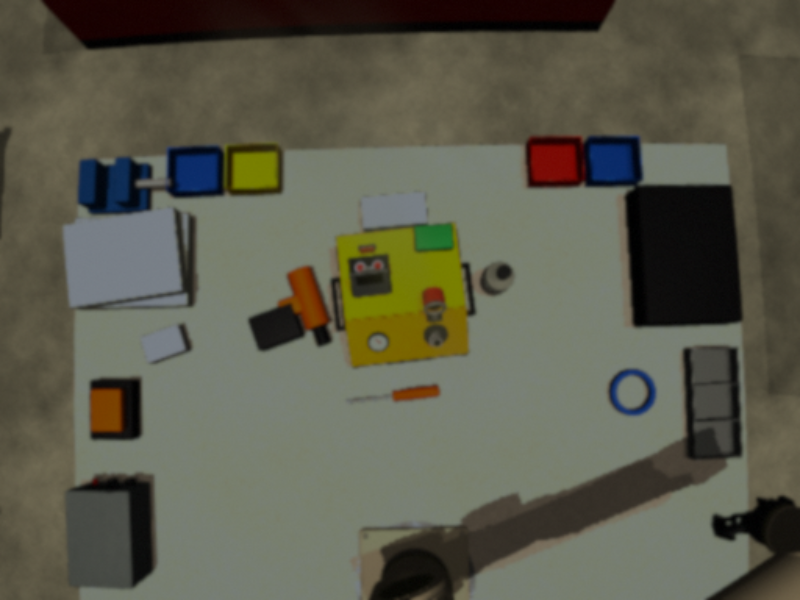

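The overhead view (800x600) shows the pack at about (400,295), slightly yawed. The red cap is open at (433,297), the neck at (435,335) and the socket with its open cover at (370,275). The scene view agrees with this.

```bash
cat > pack.py <<'E'
from h import *
from scipy.optimize import least_squares
def measure(c,seed=True):
    hsv=cv2.cvtColor(c['image'],cv2.COLOR_RGB2HSV)
    m=cv2.inRange(hsv,(18,120,60),(36,255,255))
    m[:130]=0;m[:,:200]=0;m[:,320:]=0
    m=cv2.morphologyEx(m,cv2.MORPH_CLOSE,np.ones((3,3)))
    n,l,s,_=cv2.connectedComponentsWithStats(m); k=1+s[1:,4].argmax(); 
    ct=cv2.findContours((l==k).astype(np.uint8),0,2)[0][0][:,0].astype(float)
    return ct
if __name__=='__main__':
    c=snap('top'); ct=measure(c)
    W=np.array([plane(c,u,v,.153) for u,v in ct])
    hull=cv2.convexHull(ct.astype(np.float32)); ap=cv2.approxPolyDP(hull,2.5,True)[:,0]
    print(ap)
    for u,v in ap: print((u,v),plane(c,u,v,.153).round(4),plane(c,u,v,.09).round(4))
    hsv=cv2.cvtColor(c['image'],cv2.COLOR_RGB2HSV)
    cv2.imwrite('pics/c.png',cv2.resize(c['image'][130:245,205:310,::-1],None,fx=5,fy=5,interpolation=cv2.INTER_CUBIC))
E
python3 pack.py
```

```text
[[290. 143.]
 [299. 199.]
 [299. 224.]
 [226. 234.]
 [220. 210.]
 [215. 152.]]
(np.float32(290.0), np.float32(143.0)) [ 0.7343 -0.0931  0.153 ] [ 0.7472 -0.0985  0.09  ]
(np.float32(299.0), np.float32(199.0)) [ 0.5603 -0.1147  0.153 ] [ 0.5653 -0.1211  0.09  ]
(np.float32(299.0), np.float32(224.0)) [ 0.4843 -0.1122  0.153 ] [ 0.4858 -0.1184  0.09  ]
(np.float32(226.0), np.float32(234.0)) [0.4596 0.1096 0.153 ] [0.46   0.1136 0.09  ]
(np.float32(220.0), np.float32(210.0)) [0.5328 0.1264 0.153 ] [0.5365 0.1312 0.09  ]
(np.float32(215.0), np.float32(152.0)) [0.712  0.1388 0.153 ] [0.7239 0.1441 0.09  ]
```

View pics/c.png

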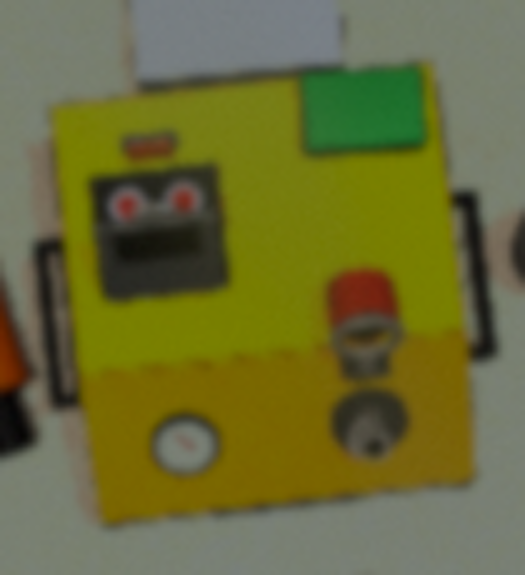

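The crop shows the pack corners clearly: back at (52,105) and (435,62), crease at (85,375) and (465,330), front at (103,523) and (475,483). The cap is at (362,295) and the neck mouth at (372,445).

```bash
python3 - <<'E'
from h import *
from scipy.optimize import least_squares
from scipy.spatial.transform import Rotation as R
c=snap('top')
px=np.array([(52,105),(435,62),(85,375),(465,330),(103,523),(475,483),(92,178),(217,163),(105,300),(228,285)],float)
px=(px+.5)/5-.5+[205,130]
P=np.array([(130,120,153),(130,-120,153),(-40,120,153),(-40,-120,153),(-130,120,90),(-130,-120,90),(79,99,171),(79,21,171),(5,99,171),(5,21,171)])/1e3
def w(q,P): 
    return R.from_euler('z',q[2]).apply(P)+[q[0],q[1],0]
f=lambda q:(proj(c,w(q,P))-px).ravel()
s=least_squares(f,[.6,.01,-.1],loss='soft_l1');print(s.x,f(s.x).reshape(-1,2).round(1).tolist())
np.save('q.npy',s.x)
q=s.x
for n,p in dict(G=(-14,-55,191.6),hinge=(-58,-55,162),neck=(-102.8,-55,146.9),cov=(5,60,173)).items(): print(n,w(q,np.array(p)/1e3).round(4),((proj(c,w(q,np.array(p)/1e3))-[205,130])*5).round(0))
# scene-view check
a=snap('scene')
print(proj(a,w(q,np.array([(130,120,153),(130,-120,153),(130,120,0),(130,-120,0),(-14,-55,191.6)])/1e3))*800/512)
E
```

```text
[0.5979392  0.00913627 0.08855141] [[-0.5, -0.1], [0.2, -0.2], [-1.3, 0.6], [1.0, 0.7], [-0.3, 0.5], [0.6, -0.1], [-0.4, -0.2], [0.2, -0.1], [-0.4, -0.4], [0.8, -0.4]]
G [ 0.5889 -0.0469  0.1916] [[361. 295.]]
hinge [ 0.545  -0.0508  0.162 ] [[367. 372.]]
neck [ 0.5004 -0.0547  0.1469] [[374. 446.]]
cov [0.5976 0.0693 0.173 ] [[165. 288.]]
[[449.29132179 325.02832154]
 [341.68804232 329.55225863]
 [444.73843388 378.3730877 ]
 [343.35596842 383.51826894]
 [366.80302487 280.63294349]]
```

```bash
cat > go.py <<'E'
from h import *
from scipy.spatial.transform import Rotation as R
q=np.load('q.npy'); Rp=R.from_euler('z',q[2])
def w(p): return Rp.apply(np.array(p)/1e3)+[q[0],q[1],0]
def tool(tilt=0,roll=0):  # tilt fwd (rad) in pack xz; roll about tool z
    B=np.array([[-1,0,0],[0,1,0],[0,0,-1.]]).T
    return Rp*R.from_euler('y',-tilt)*R.from_matrix(B)*R.from_euler('z',roll)
def to(p,Rt,back=0,pose=None):
    """p world grasp target; TCP placed 'back' mm ahead along tool z"""
    s=telemetry.observe()
    p0,R0=(np.array(s['eef_pos']),R.from_matrix(s['tcp_rot'])) if pose is None else pose
    p1=np.array(p)+Rt.apply([0,0,back/1e3])
    d=R0.inv().apply(p1-p0); rv=(R0.inv()*Rt).as_rotvec()
    print('TCP',p1.round(4),'d',(d/.15).round(3),'w',(rv/(np.pi/2)).round(3),'rows',(max(np.linalg.norm(d)/.0417,np.degrees(np.linalg.norm(rv))/7.16)).round(1))
    return p1,Rt
E
python3 - <<'E'
from go import *
G=w((-14,-55,191.6)); print(tool(0).as_matrix().round(3).tolist(), tool(.61).apply([0,0,1]))
to(G+[0,0,.13],tool(0),24)
E
```

```text
[[-0.996, -0.088, 0.0], [-0.088, 0.996, 0.0], [-0.0, 0.0, -1.0]] [ 0.5706229   0.05066195 -0.81964802]
TCP [ 0.5889 -0.0469  0.2976] d [ 3.694 -2.8   -0.443] w [-0.000e+00 -1.000e-03 -1.881e+00] rows 23.6
```

Request:
move_arm --motion '[{"dx": 0.739, "dy": -0.56, "dz": -0.443, "wz": -0.376, "claw": 0}, {"dx": 0.739, "dy": -0.56, "dz": -0.443, "wz": -0.376, "claw": 0}, {"dx": 0.739, "dy": -0.56, "dz": -0.443, "wz": -0.376, "claw": 0}, {"dx": 0.739, "dy": -0.56, "dz": -0.443, "wz": -0.376, "claw": 0}, {"dx": 0.739, "dy": -0.56, "dz": -0.443, "wz": -0.376, "claw": 0}]'

```text
$.motion[0]: bad value
```

Request:
move_arm --motion '[{"dx": 0.926, "dy": -0.053, "wz": -0.376}, {"dx": 0.926, "dy": -0.053, "wz": -0.376}, {"dx": 0.926, "dy": -0.053, "wz": -0.376}, {"dx": 0.926, "dy": -0.053, "wz": -0.376}, {"dx": 0.926, "dy": -0.053, "wz": -0.376}]'

```text
$.motion[0]: bad value
```

Request:
move_arm --motion '[{"dx": 0.798, "dy": 0.472, "wz": -0.376}, {"dx": 0.798, "dy": 0.472, "wz": -0.376}, {"dx": 0.798, "dy": 0.472, "wz": -0.376}, {"dx": 0.798, "dy": 0.472, "wz": -0.376}, {"dx": 0.798, "dy": 0.472, "wz": -0.376}]'

```text
$.motion[0]: bad value
```

Request:
move_arm --motion '[{"dx": 0.74, "dy": -0.56, "dz": -0.44, "wx": 0.0, "wy": 0.0, "wz": -0.38, "claw": 0.0}, {"dx": 0.74, "dy": -0.56, "dz": -0.44, "wx": 0.0, "wy": 0.0, "wz": -0.38, "claw": 0.0}, {"dx": 0.74, "dy": -0.56, "dz": -0.44, "wx": 0.0, "wy": 0.0, "wz": -0.38, "claw": 0.0}, {"dx": 0.74, "dy": -0.56, "dz": -0.44, "wx": 0.0, "wy": 0.0, "wz": -0.38, "claw": 0.0}, {"dx": 0.74, "dy": -0.56, "dz": -0.44, "wx": 0.0, "wy": 0.0, "wz": -0.38, "claw": 0.0}]'

```text
time: 0.67
eef_pos: [0.2593, -0.4868, 0.301]
tcp_rot: [[0.632, 0.775, 0.004], [0.775, -0.632, -0.003], [0.0, 0.005, -1.0]]
force: [1.0, 0.1, 0.3]
grip_width: 0.0854
finger_force: 0.0
```

Request:
move_arm --motion '[{"dx": 0.925, "dy": -0.05, "dz": 0, "wx": 0, "wy": 0, "wz": -0.38, "claw": 0}, {"dx": 0.925, "dy": -0.05, "dz": 0, "wx": 0, "wy": 0, "wz": -0.38, "claw": 0}, {"dx": 0.925, "dy": -0.05, "dz": 0, "wx": 0, "wy": 0, "wz": -0.38, "claw": 0}, {"dx": 0.925, "dy": -0.05, "dz": 0, "wx": 0, "wy": 0, "wz": -0.38, "claw": 0}, {"dx": 0.925, "dy": -0.05, "dz": 0, "wx": 0, "wy": 0, "wz": -0.38, "claw": 0}]'

```text
time: 1.08
eef_pos: [0.3405, -0.3756, 0.2978]
tcp_rot: [[0.088, 0.996, 0.001], [0.996, -0.088, -0.0], [0.0, 0.001, -1.0]]
force: [-0.2, -0.9, 0.4]
grip_width: 0.0853
finger_force: 0.0
```

Request:
move_arm --motion '[{"dx": 0.79, "dy": 0.48, "dz": 0, "wx": 0, "wy": 0, "wz": -0.38, "claw": 0}, {"dx": 0.79, "dy": 0.48, "dz": 0, "wx": 0, "wy": 0, "wz": -0.38, "claw": 0}, {"dx": 0.79, "dy": 0.48, "dz": 0, "wx": 0, "wy": 0, "wz": -0.38, "claw": 0}, {"dx": 0.79, "dy": 0.48, "dz": 0, "wx": 0, "wy": 0, "wz": -0.38, "claw": 0}, {"dx": 0.79, "dy": 0.48, "dz": 0, "wx": 0, "wy": 0, "wz": -0.38, "claw": 0}]'

```text
time: 1.5
eef_pos: [0.4236, -0.2646, 0.2976]
tcp_rot: [[-0.487, 0.873, 0.001], [0.873, 0.487, 0.0], [-0.0, 0.001, -1.0]]
force: [-0.5, -0.8, -0.3]
grip_width: 0.0853
finger_force: 0.0
```

Request:
move_arm --motion '[{"dx": 0.39, "dy": 0.84, "dz": 0, "wx": 0, "wy": 0, "wz": -0.38, "claw": 0}, {"dx": 0.39, "dy": 0.84, "dz": 0, "wx": 0, "wy": 0, "wz": -0.38, "claw": 0}, {"dx": 0.39, "dy": 0.84, "dz": 0, "wx": 0, "wy": 0, "wz": -0.38, "claw": 0}, {"dx": 0.39, "dy": 0.84, "dz": 0, "wx": 0, "wy": 0, "wz": -0.38, "claw": 0}, {"dx": 0.39, "dy": 0.84, "dz": 0, "wx": 0, "wy": 0, "wz": -0.38, "claw": 0}]'

```text
time: 1.92
eef_pos: [0.506, -0.1528, 0.2973]
tcp_rot: [[-0.894, 0.449, 0.001], [0.449, 0.894, 0.002], [-0.0, 0.002, -1.0]]
force: [-0.7, -0.9, 0.2]
grip_width: 0.0854
finger_force: 0.0
```

```bash
python3 - <<'E'
from go import *
G=w((-14,-55,191.6)); s=telemetry.observe(); print(s['joint_positions'].round(2),s['eef_pos'])
a=to(G+[0,0,.13],tool(0),24); to(G,tool(0),24,a)
E
```

```text
[ 0.8   0.14 -0.65  1.58  0.08  1.45  1.25] [ 0.50602302 -0.15284777  0.29733301]
TCP [ 0.5889 -0.0469  0.2976] d [-0.176  0.879 -0.   ] w [ 0.001  0.    -0.353] rows 4.4
TCP [ 0.5889 -0.0469  0.1676] d [0.    0.    0.867] w [0. 0. 0.] rows 3.1
```

Request:
move_arm --motion '[{"dx": -0.176, "dy": 0.879, "dz": 0, "wx": 0, "wy": 0, "wz": -0.353, "claw": 0}, {"dx": -0.176, "dy": 0.879, "dz": 0, "wx": 0, "wy": 0, "wz": -0.353, "claw": 0}, {"dx": -0.176, "dy": 0.879, "dz": 0, "wx": 0, "wy": 0, "wz": -0.353, "claw": 0}, {"dx": -0.176, "dy": 0.879, "dz": 0, "wx": 0, "wy": 0, "wz": -0.353, "claw": 0}, {"dx": -0.176, "dy": 0.879, "dz": 0, "wx": 0, "wy": 0, "wz": -0.353, "claw": 0}]'

```text
time: 2.33
eef_pos: [0.5894, -0.0485, 0.2968]
tcp_rot: [[-0.996, -0.088, -0.0], [-0.088, 0.996, 0.003], [0.0, 0.003, -1.0]]
force: [1.0, -0.5, -0.2]
grip_width: 0.0854
finger_force: 0.0
```

```bash
python3 - <<'E'
from go import *
G=w((-14,-55,191.6)); s=telemetry.observe(); print(s['joint_positions'].round(2),s['eef_pos'])
to(G,tool(0),24)
c=snap('wrist');cv2.imwrite('pics/d.png',c['image'][:,:,::-1]); print(proj(c,[G]))
E
```

```text
[ 0.62  0.32 -0.77  1.42  0.22  1.49  1.51] [ 0.58939188 -0.04847034  0.2967636 ]
TCP [ 0.5889 -0.0469  0.1676] d [0.003 0.009 0.861] w [ 0.002 -0.     0.   ] rows 3.1
[[257.31744266 189.9138739 ]]
```

View pics/d.png

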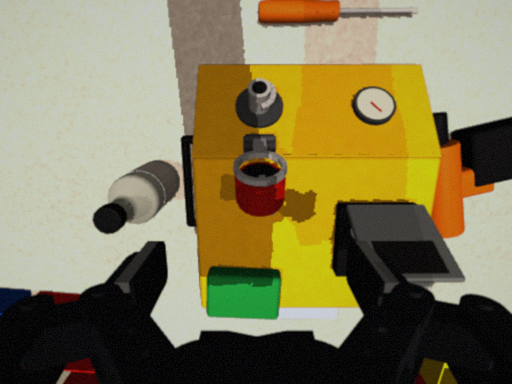

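The wrist view shows the open cap at (260,188), where (257,190) was predicted. The fingers clear the cover on the right at about (395,240) and the green case.

Request:
move_arm --motion '[{"dx": 0, "dy": 0.006, "dz": 0.3, "wx": 0, "wy": 0, "wz": 0, "claw": 0}, {"dx": 0, "dy": 0.006, "dz": 0.6, "wx": 0, "wy": 0, "wz": 0, "claw": 0}, {"dx": 0, "dy": 0.006, "dz": 0.86, "wx": 0, "wy": 0, "wz": 0, "claw": 0}, {"dx": 0, "dy": 0.006, "dz": 0.86, "wx": 0, "wy": 0, "wz": 0, "claw": 0}, {"dx": 0, "dy": 0.006, "dz": 0.86, "wx": 0, "wy": 0, "wz": 0, "claw": 0}]'

```text
time: 2.8
eef_pos: [0.5867, -0.0527, 0.1669]
tcp_rot: [[-0.997, -0.073, -0.004], [-0.073, 0.997, 0.0], [0.004, 0.001, -1.0]]
force: [0.9, -0.2, 1.1]
grip_width: 0.0851
finger_force: 0.0
```

Request:
move_arm --motion '[{"dx": 0, "dy": 0, "dz": 0, "wx": 0, "wy": 0, "wz": 0, "claw": 1}, {"dx": 0, "dy": 0, "dz": 0, "wx": 0, "wy": 0, "wz": 0, "claw": 1}, {"dx": 0, "dy": 0, "dz": 0, "wx": 0, "wy": 0, "wz": 0, "claw": 1}, {"dx": 0, "dy": 0, "dz": 0, "wx": 0, "wy": 0, "wz": 0, "claw": 1}, {"dx": 0, "dy": 0, "dz": 0, "wx": 0, "wy": 0, "wz": 0, "claw": 1}]' --newtons 20

```text
time: 3.22
eef_pos: [0.5892, -0.0469, 0.1712]
tcp_rot: [[-0.997, -0.08, 0.003], [-0.08, 0.997, 0.005], [-0.004, 0.004, -1.0]]
force: [-3.6, 14.5, 9.3]
grip_width: 0.0394
finger_force: 21.2
```

```bash
python3 - <<'E'
from go import *
s=telemetry.observe(); print(s['eef_pos'],s['grip_width'],s['finger_force'],s['force'])
H=np.array([-58,-55,162.]);v=np.array([44,0,29.6])
P=[]
for a in (.2,.4,.6,.8,1.,1.15):
    g=w(H+R.from_euler('y',-a).apply(v)); print(a); to(g,tool(0),24)
E
```

```text
[ 0.58919262 -0.04685834  0.17120443] 0.03935966549885451 21.182113587856293 [-3.56367336 14.53635448  9.30175286]
0.2
TCP [ 0.5821 -0.0475  0.1758] d [ 0.047 -0.    -0.03 ] w [ 0.003  0.002 -0.006] rows 0.2
0.4
TCP [ 0.5739 -0.0482  0.1824] d [ 0.102 -0.001 -0.075] w [ 0.003  0.002 -0.006] rows 0.5
0.6
TCP [ 0.5646 -0.049   0.1873] d [ 0.164 -0.001 -0.108] w [ 0.003  0.002 -0.006] rows 0.7
0.8
TCP [ 0.5544 -0.0499  0.1902] d [ 0.232 -0.001 -0.127] w [ 0.003  0.002 -0.006] rows 1.0
1.0
TCP [ 0.5439 -0.0509  0.191 ] d [ 0.303 -0.002 -0.133] w [ 0.003  0.002 -0.006] rows 1.2
1.15
TCP [ 0.536  -0.0516  0.1903] d [ 0.355 -0.003 -0.128] w [ 0.003  0.002 -0.006] rows 1.4
```

Request:
move_arm --motion '[{"dx": 0.02, "dy": 0, "dz": -0.03, "wx": 0, "wy": 0, "wz": 0, "claw": 1}, {"dx": 0.045, "dy": 0, "dz": -0.055, "wx": 0, "wy": 0, "wz": 0, "claw": 1}, {"dx": 0.1, "dy": 0, "dz": -0.098, "wx": 0, "wy": 0, "wz": 0, "claw": 1}, {"dx": 0.163, "dy": 0, "dz": -0.131, "wx": 0, "wy": 0, "wz": 0, "claw": 1}, {"dx": 0.163, "dy": 0, "dz": -0.131, "wx": 0, "wy": 0, "wz": 0, "claw": 1}]'

```text
time: 3.63
eef_pos: [0.5634, -0.049, 0.1899]
tcp_rot: [[-0.997, -0.08, 0.002], [-0.08, 0.997, 0.004], [-0.002, 0.004, -1.0]]
force: [0.1, 15.8, -0.7]
grip_width: 0.0392
finger_force: 22.5
```

Request:
move_arm --motion '[{"dx": 0.068, "dy": 0, "dz": -0.02, "wx": 0, "wy": 0, "wz": 0, "claw": 1}, {"dx": 0.139, "dy": 0, "dz": -0.025, "wx": 0, "wy": 0, "wz": 0, "claw": 1}, {"dx": 0.192, "dy": 0, "dz": -0.02, "wx": 0, "wy": 0, "wz": 0, "claw": 1}, {"dx": 0.192, "dy": 0, "dz": -0.02, "wx": 0, "wy": 0, "wz": 0, "claw": 1}, {"dx": 0.192, "dy": 0, "dz": -0.02, "wx": 0, "wy": 0, "wz": 0, "claw": 1}]'

```text
time: 4.05
eef_pos: [0.5358, -0.0515, 0.1928]
tcp_rot: [[-0.997, -0.079, 0.003], [-0.079, 0.997, 0.004], [-0.003, 0.004, -1.0]]
force: [-0.0, 13.5, 0.1]
grip_width: 0.0395
finger_force: 26.1
```

```bash
python3 - <<'E'
from go import *
c=snap('wrist');b=snap('top');cv2.imwrite('pics/e.png',np.hstack([c['image'],cv2.resize(b['image'][130:245,205:310],(288,384))])[:,:,::-1])
s=telemetry.observe(); print(s['eef_pos'],s['grip_width'],s['finger_force'],s['force'])
E
```

```text
[ 0.53591764 -0.05144395  0.19276164] 0.039430086762629234 26.117989785270765 [-0.42590243 13.88903553  1.63618596]
```

View pics/e.png

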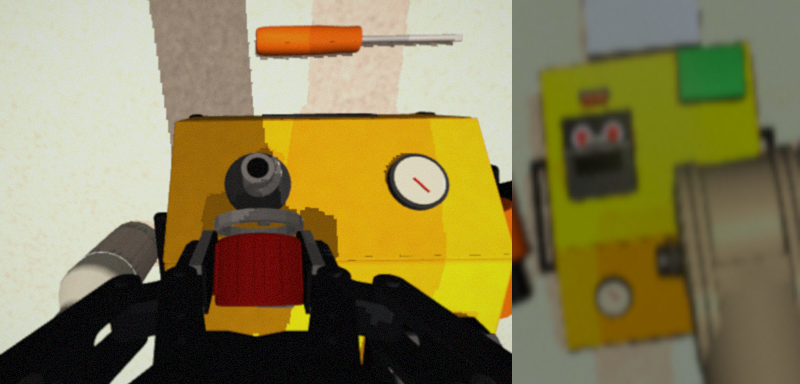

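The cap is held at (258,268), swung up past vertical with its ring toward the neck mouth at (258,165). I'll release it so it drops shut.

Request:
move_arm --motion '[{"dx": 0, "dy": 0, "dz": 0, "wx": 0, "wy": 0, "wz": 0, "claw": 0}, {"dx": 0, "dy": 0, "dz": 0, "wx": 0, "wy": 0, "wz": 0, "claw": 0}, {"dx": 0, "dy": 0, "dz": 0, "wx": 0, "wy": 0, "wz": 0, "claw": 0}, {"dx": 0, "dy": 0, "dz": 0, "wx": 0, "wy": 0, "wz": 0, "claw": 0}, {"dx": 0, "dy": 0, "dz": 0, "wx": 0, "wy": 0, "wz": 0, "claw": 0}]'

```text
time: 4.57
eef_pos: [0.5352, -0.0564, 0.1913]
tcp_rot: [[-0.997, -0.075, 0.0], [-0.075, 0.997, -0.0], [-0.0, -0.0, -1.0]]
force: [-0.1, 0.6, 0.7]
grip_width: 0.0854
finger_force: 0.0
```

Request:
move_arm --motion '[{"dx": 0, "dy": 0, "dz": -0.2, "wx": 0, "wy": 0, "wz": 0, "claw": 0}, {"dx": 0, "dy": 0, "dz": -0.4, "wx": 0, "wy": 0, "wz": 0, "claw": 0}, {"dx": 0, "dy": 0, "dz": -0.6, "wx": 0, "wy": 0, "wz": 0, "claw": 0}, {"dx": 0, "dy": 0, "dz": -0.6, "wx": 0, "wy": 0, "wz": 0, "claw": 0}, {"dx": 0, "dy": 0, "dz": -0.6, "wx": 0, "wy": 0, "wz": 0, "claw": 0}]'

```text
time: 4.98
eef_pos: [0.5359, -0.0562, 0.2826]
tcp_rot: [[-0.997, -0.075, 0.003], [-0.075, 0.997, -0.001], [-0.003, -0.001, -1.0]]
force: [0.3, -0.3, -0.6]
grip_width: 0.0854
finger_force: 0.0
```

```bash
python3 - <<'E'
from go import *
s=telemetry.observe(); print(s['eef_pos'],s['joint_positions'].round(2),s['force'])
H=np.array([-58,-55,162.]);G=H+R.from_euler('y',-2.6).apply([44,0,29.6]); ax=np.array([-.574,0,.819])
G2=np.array([-85,-55,121.5])+ax*(20+26); print(G,G2)
c=snap('wrist');cv2.imwrite('pics/f.png',c['image'][:,:,::-1]); print(proj(c,[w(G2),w(G2+8*ax)]))
T=tool(.611)
to(w(G2+ax*70),T,24); to(w(G2),T,24)
E
```

```text
[ 0.5359144  -0.05617018  0.28255107] [ 0.72  0.19 -0.79  1.58  0.14  1.42  1.56] [ 0.2997685  -0.32612241 -0.55266021]
[-110.96194575  -55.          159.31815326] [-111.404  -55.     159.174]
[[260.38546053 135.49864768]
 [260.41204134 130.77625689]]
TCP [ 0.4655 -0.0578  0.1968] d [0.464 0.024 0.561] w [-0.003 -0.389 -0.008] rows 4.9
TCP [ 0.5056 -0.0543  0.1395] d [0.197 0.028 0.943] w [-0.003 -0.389 -0.008] rows 4.9
```

View pics/f.png

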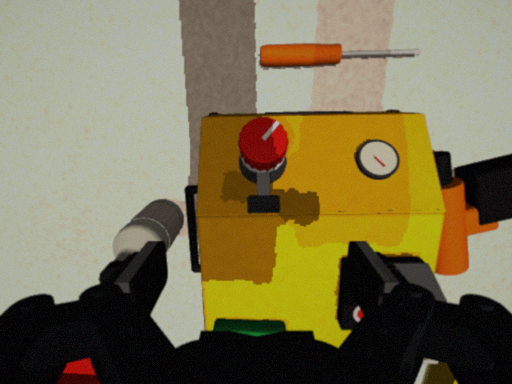

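```bash
python3 - <<'E'
from go import *
c=snap('wrist'); t=snap('top')
print('corners',proj(c,[w(p) for p in[(-130,-120,90),(-130,120,90),(-40,-120,153),(-40,120,153),(-58,-55,162)]]).round(0).tolist())
H=np.array([-58,-55,162.]);
def red(c,box):
    x0,y0,x1,y1=box; im=np.zeros_like(c['image']);im[y0:y1,x0:x1]=c['image'][y0:y1,x0:x1]
    h=cv2.cvtColor(im,cv2.COLOR_RGB2HSV); return cv2.inRange(h,(0,150,40),(9,255,255))|cv2.inRange(h,(168,150,40),(180,255,255)),h
m,h=red(c,(225,100,305,190)); ys,xs=np.nonzero(m); print('wrist red',xs.min(),xs.max(),ys.min(),ys.max())
m2,_=red(t,(255,180,300,240)); ys,xs=np.nonzero(m2); print('top red',len(xs), xs.mean() if len(xs) else 0, ys.mean() if len(xs) else 0, xs.min(),xs.max(),ys.min(),ys.max())
for a in(0,.1,.2,.3):
    r=R.from_euler('y',a-2.6+2.6) # open = negative rot about y from shut
    S=lambda p:w(H+R.from_euler('y',a).apply(R.from_euler('y',-.611).apply(p)))
    top=[S((-45+20*np.cos(k),20*np.sin(k),36.5)) for k in np.linspace(0,6.28,60)]
    p=proj(c,top);pt=proj(t,top); print(a,p.min(0).round(0),p.max(0).round(0),proj(c,[S((-45,0,36.5))]).round(0),'| top',pt.min(0).round(1),pt.max(0).round(1))
cv2.imwrite('pics/g.png',cv2.resize(c['image'][90:230,190:330,::-1],None,fx=4,fy=4,interpolation=cv2.INTER_CUBIC))
E
```

```text
corners [[198.0, 113.0], [424.0, 110.0], [193.0, 213.0], [446.0, 210.0], [261.0, 197.0]]
wrist red 239 286 118 171Traceback (most recent call last):
  File "<stdin>", line 9, in <module>
    return umr_minimum(a, axis, None, out, keepdims, initial, where)
ValueError: zero-size array to reduction operation minimum which has no identity
```

```bash
python3 - <<'E'
from go import *
c=snap('wrist')
H=np.array([-58,-55,162.]);
for a in(0,.1,.2,.3,.4):
    S=lambda p:w(H+R.from_euler('y',a).apply(R.from_euler('y',-.611).apply(p)))
    top=[S((-45+20*np.cos(k),20*np.sin(k),36.5)) for k in np.linspace(0,6.28,60)]
    p=proj(c,top); print(a,p.min(0).round(0),p.max(0).round(0),proj(c,[S((-45,0,36.5)),S((-45,0,2.5)),S((0,0,0))]).round(0).tolist())
cv2.imwrite('pics/g.png',cv2.resize(c['image'][90:230,190:330,::-1],None,fx=4,fy=4,interpolation=cv2.INTER_CUBIC))
E
```

```text
0 [236. 113.] [284. 155.] [[260.0, 134.0], [260.0, 152.0], [261.0, 198.0]]
0.1 [236. 113.] [285. 158.] [[260.0, 135.0], [260.0, 150.0], [261.0, 198.0]]
0.2 [235. 113.] [285. 162.] [[260.0, 137.0], [260.0, 149.0], [261.0, 198.0]]
0.3 [235. 115.] [286. 166.] [[261.0, 140.0], [260.0, 148.0], [261.0, 198.0]]
0.4 [235. 118.] [287. 170.] [[261.0, 144.0], [260.0, 148.0], [261.0, 198.0]]
```

View pics/g.png

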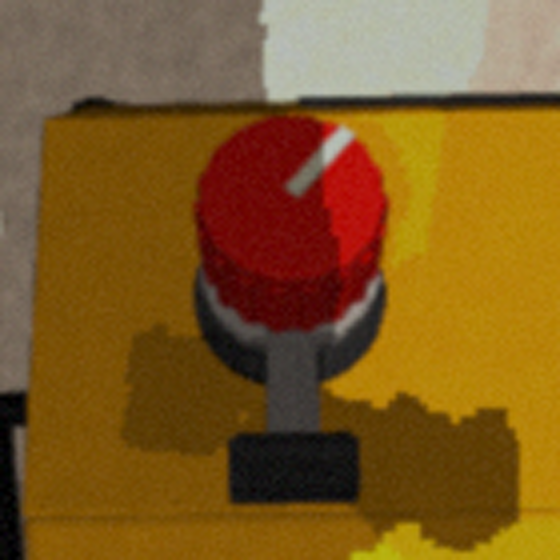

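The cap sits square: its top ellipse is 47x40 px, as predicted for strap ≈ 0. The white line points up and right, about 140° short of home. Next I go to the tilted pre-grasp.

Request:
move_arm --motion '[{"dx": 0.2, "dy": 0.01, "dz": 0.1, "wx": 0, "wy": -0.08, "wz": 0, "claw": 0}, {"dx": 0.46, "dy": 0.024, "dz": 0.3, "wx": 0, "wy": -0.16, "wz": 0, "claw": 0}, {"dx": 0.46, "dy": 0.024, "dz": 0.5, "wx": -0.003, "wy": -0.24, "wz": -0.008, "claw": 0}, {"dx": 0.46, "dy": 0.024, "dz": 0.55, "wx": -0.003, "wy": -0.32, "wz": -0.008, "claw": 0}, {"dx": 0.46, "dy": 0.024, "dz": 0.55, "wx": -0.003, "wy": -0.389, "wz": -0.008, "claw": 0}]'

```text
time: 5.6
eef_pos: [0.4615, -0.0598, 0.193]
tcp_rot: [[-0.867, -0.083, 0.491], [-0.072, 0.997, 0.042], [-0.493, 0.001, -0.87]]
force: [-0.4, 1.7, -1.0]
grip_width: 0.0854
finger_force: 0.0
```

Request:
move_arm --motion '[{"dx": 0, "dy": 0, "dz": 0, "wx": 0, "wy": 0, "wz": 0, "claw": 0}, {"dx": 0, "dy": 0, "dz": 0, "wx": 0, "wy": 0, "wz": 0, "claw": 0}]'

```text
time: 5.77
eef_pos: [0.4637, -0.058, 0.1966]
tcp_rot: [[-0.868, -0.087, 0.489], [-0.075, 0.996, 0.044], [-0.491, 0.002, -0.871]]
force: [1.4, -0.0, 0.6]
grip_width: 0.0855
finger_force: 0.0
```

```bash
python3 - <<'E'
from go import *
s=telemetry.observe(); print(s['eef_pos'],s['joint_positions'].round(2),s['qd'].round(2))
ax=np.array([-.574,0,.819]);G2=np.array([-85,-55,121.5])+ax*46+[1,0.5,0.7]; T=tool(.611)
to(w(G2+ax*70),T,24); to(w(G2),T,24)
E
```

```text
[ 0.46366569 -0.05795417  0.19657481] [ 0.81 -0.36 -0.58  2.28 -0.52  0.73  2.18] [ 0.01  0.05 -0.04 -0.14  0.05  0.03 -0.04]
TCP [ 0.4665 -0.0572  0.1975] d [-0.02   0.003  0.004] w [ 0.001 -0.062 -0.002] rows 0.8
TCP [ 0.5065 -0.0537  0.1402] d [-0.066  0.003  0.468] w [ 0.001 -0.062 -0.002] rows 1.7
```

Request:
move_arm --motion '[{"dx": -0.02, "dy": 0.003, "dz": 0, "wx": 0, "wy": -0.062, "wz": -0.002, "claw": 0}, {"dx": -0.04, "dy": 0.003, "dz": 0.15, "wx": 0, "wy": -0.062, "wz": -0.002, "claw": 0}, {"dx": -0.055, "dy": 0.003, "dz": 0.33, "wx": 0, "wy": -0.062, "wz": -0.002, "claw": 0}, {"dx": -0.066, "dy": 0.003, "dz": 0.468, "wx": 0, "wy": -0.062, "wz": -0.002, "claw": 0}, {"dx": -0.066, "dy": 0.003, "dz": 0.468, "wx": 0, "wy": -0.062, "wz": -0.002, "claw": 0}]'

```text
time: 6.18
eef_pos: [0.5106, -0.0514, 0.1404]
tcp_rot: [[-0.816, -0.094, 0.571], [-0.075, 0.996, 0.058], [-0.573, 0.004, -0.819]]
force: [-0.6, 0.2, 0.3]
grip_width: 0.0855
finger_force: 0.0
```

Request:
move_arm --motion '[{"dx": 0, "dy": 0, "dz": 0, "wx": 0, "wy": 0, "wz": 0, "claw": 0}, {"dx": 0, "dy": 0, "dz": 0, "wx": 0, "wy": 0, "wz": 0, "claw": 0}]'

```text
time: 6.35
eef_pos: [0.5099, -0.0529, 0.1434]
tcp_rot: [[-0.814, -0.092, 0.573], [-0.075, 0.996, 0.054], [-0.576, 0.001, -0.817]]
force: [-0.2, 0.1, -0.2]
grip_width: 0.0853
finger_force: 0.0
```

```bash
python3 - <<'E'
from go import *
s=telemetry.observe(); print(s['eef_pos'],s['joint_positions'].round(2),s['force'])
ax=np.array([-.574,0,.819]);G2=np.array([-85,-55,121.5])+ax*46+[1,0.5,0.7]; T=tool(.611)
to(w(G2),T,24)
E
```

```text
[ 0.5098589  -0.05291367  0.14341363] [ 0.76 -0.19 -0.62  2.33 -0.6   0.42  2.26] [-0.21728669  0.06382913 -0.24419995]
TCP [ 0.5065 -0.0537  0.1402] d [ 0.031 -0.003  0.004] w [0.002 0.002 0.002] rows 0.1
```

Request:
move_arm --motion '[{"dx": 0.031, "dy": -0.003, "dz": 0.003, "wx": 0, "wy": 0, "wz": 0, "claw": 0}, {"dx": 0.031, "dy": -0.003, "dz": 0.003, "wx": 0, "wy": 0, "wz": 0, "claw": 0}, {"dx": 0.031, "dy": -0.003, "dz": 0.003, "wx": 0, "wy": 0, "wz": 0, "claw": 0}]'

```text
time: 6.6
eef_pos: [0.5054, -0.0543, 0.1399]
tcp_rot: [[-0.814, -0.091, 0.574], [-0.075, 0.996, 0.052], [-0.576, -0.0, -0.817]]
force: [-0.1, 0.5, -0.2]
grip_width: 0.0852
finger_force: 0.0
```

```bash
python3 - <<'E'
from go import *
ax=np.array([-.574,0,.819]);G2=np.array([-85,-55,121.5])+ax*46+[1,0.5,0.7]; T=tool(.611)
to(w(G2),T,24)
E
```

```text
TCP [ 0.5065 -0.0537  0.1402] d [-0.007  0.003  0.002] w [0.001 0.002 0.001] rows 0.0
```

Request:
move_arm --motion '[{"dx": 0, "dy": 0, "dz": 0, "wx": 0, "wy": 0, "wz": 0, "claw": 1}, {"dx": 0, "dy": 0, "dz": 0, "wx": 0, "wy": 0, "wz": 0, "claw": 1}, {"dx": 0, "dy": 0, "dz": 0, "wx": 0, "wy": 0, "wz": 0, "claw": 1}, {"dx": 0, "dy": 0, "dz": 0, "wx": 0, "wy": 0, "wz": 0, "claw": 1}, {"dx": 0, "dy": 0, "dz": 0, "wx": 0, "wy": 0, "wz": 0, "claw": 1}]' --newtons 40

```text
time: 7.02
eef_pos: [0.5055, -0.0535, 0.1394]
tcp_rot: [[-0.814, -0.092, 0.573], [-0.075, 0.996, 0.054], [-0.575, 0.001, -0.818]]
force: [-8.6, 2.8, 8.2]
grip_width: 0.0389
finger_force: 40.3
```

```bash
python3 - <<'E'
from go import *
s=telemetry.observe(); print(s['force'],s['ft_torque'],s['joint_positions'].round(2))
ax=np.array([-.574,0,.819]);G2=np.array([-85,-55,121.5])+ax*46+[1,0.5,0.7]; T=tool(.611)
to(w(G2),T,24)
E
```

```text
[-8.61457982  2.82427771  8.15663153] [0.52724082 1.01774693 0.36233267] [ 0.75 -0.19 -0.61  2.35 -0.61  0.41  2.28]
TCP [ 0.5065 -0.0537  0.1402] d [-0.009 -0.002 -0.001] w [0.002 0.001 0.002] rows 0.0
```

Request:
move_arm --motion '[{"dx": 0, "dy": 0, "dz": 0.001, "wx": 0, "wy": 0, "wz": 0.07, "claw": 1}, {"dx": 0, "dy": 0, "dz": 0.002, "wx": 0, "wy": 0, "wz": 0.14, "claw": 1}, {"dx": 0, "dy": 0, "dz": 0.003, "wx": 0, "wy": 0, "wz": 0.21, "claw": 1}, {"dx": 0, "dy": 0, "dz": 0.004, "wx": 0, "wy": 0, "wz": 0.28, "claw": 1}, {"dx": 0, "dy": 0, "dz": 0.005, "wx": 0, "wy": 0, "wz": 0.35, "claw": 1}]'

```text
time: 7.43
eef_pos: [0.5062, -0.0519, 0.1389]
tcp_rot: [[-0.742, 0.349, 0.573], [0.459, 0.886, 0.056], [-0.488, 0.304, -0.818]]
force: [-8.5, 10.7, 11.1]
grip_width: 0.0391
finger_force: 40.4
```

```bash
python3 - <<'E'
from go import *
s=telemetry.observe(); print(s['force'],s['ft_torque'],s['joint_positions'].round(2))
ax=np.array([-.574,0,.819]);G2=np.array([-85,-55,121.5])+ax*45.3+[1,0.5,0.7]; T=tool(.611,.55)
to(w(G2),T,24)
E
```

```text
[-8.46498909 10.66351567 11.075531  ] [1.82723724 0.55815942 1.50654074] [ 0.87 -0.2  -0.71  2.34 -0.66  0.42  1.77]
TCP [ 0.5069 -0.0537  0.1396] d [-0.011 -0.007 -0.002] w [ 0.003 -0.001 -0.   ] rows 0.0
```

Request:
move_arm --motion '[{"dx": 0.005, "dy": 0.009, "dz": 0, "wx": 0, "wy": 0, "wz": 0.07, "claw": 1}, {"dx": 0.005, "dy": 0.009, "dz": 0, "wx": 0, "wy": 0, "wz": 0.14, "claw": 1}, {"dx": 0.005, "dy": 0.009, "dz": 0.001, "wx": 0, "wy": 0, "wz": 0.21, "claw": 1}, {"dx": 0.005, "dy": 0.009, "dz": 0.002, "wx": 0, "wy": 0, "wz": 0.28, "claw": 1}, {"dx": 0.005, "dy": 0.009, "dz": 0.003, "wx": 0, "wy": 0, "wz": 0.35, "claw": 1}]'

```text
time: 7.85
eef_pos: [0.5073, -0.0504, 0.1394]
tcp_rot: [[-0.45, 0.684, 0.574], [0.855, 0.516, 0.055], [-0.258, 0.516, -0.817]]
force: [0.5, 9.4, 6.8]
grip_width: 0.0388
finger_force: 39.8
```

Request:
move_arm --motion '[{"dx": 0, "dy": 0, "dz": 0.001, "wx": 0, "wy": 0, "wz": 0.07, "claw": 1}, {"dx": 0, "dy": 0, "dz": 0.002, "wx": 0, "wy": 0, "wz": 0.14, "claw": 1}, {"dx": 0, "dy": 0, "dz": 0.003, "wx": 0, "wy": 0, "wz": 0.21, "claw": 1}, {"dx": 0, "dy": 0, "dz": 0.004, "wx": 0, "wy": 0, "wz": 0.28, "claw": 1}, {"dx": 0, "dy": 0, "dz": 0.005, "wx": 0, "wy": 0, "wz": 0.35, "claw": 1}]'

```text
time: 8.27
eef_pos: [0.5091, -0.0499, 0.1399]
tcp_rot: [[-0.027, 0.817, 0.576], [0.998, -0.006, 0.056], [0.049, 0.577, -0.816]]
force: [8.2, 10.9, 7.1]
grip_width: 0.0387
finger_force: 40.0
```

```bash
python3 - <<'E'
from go import *
s=telemetry.observe(); print(s['force'],s['ft_torque'],s['joint_positions'].round(2))
ax=np.array([-.574,0,.819]);G2=np.array([-85,-55,121.5])+ax*43.9+[1,0.5,0.7]; T=tool(.611,1.65)
to(w(G2),T,24)
E
```

```text
[ 8.24755964 10.89499019  7.10246546] [ 1.8944109  -1.5719348   1.43031783] [ 1.1  -0.23 -0.92  2.33 -0.79  0.45  0.78]
TCP [ 0.5077 -0.0536  0.1385] d [-0.024 -0.013  0.001] w [ 0.004 -0.003  0.   ] rows 0.1
```

Request:
move_arm --motion '[{"dx": 0.012, "dy": 0.006, "dz": 0.003, "wx": 0, "wy": 0, "wz": 0.07, "claw": 1}, {"dx": 0.012, "dy": 0.006, "dz": 0.004, "wx": 0, "wy": 0, "wz": 0.14, "claw": 1}, {"dx": 0.012, "dy": 0.006, "dz": 0.005, "wx": 0, "wy": 0, "wz": 0.21, "claw": 1}, {"dx": 0.012, "dy": 0.006, "dz": 0.006, "wx": 0, "wy": 0, "wz": 0.28, "claw": 1}, {"dx": 0.012, "dy": 0.006, "dz": 0.007, "wx": 0, "wy": 0, "wz": 0.35, "claw": 1}]'

```text
time: 8.68
eef_pos: [0.511, -0.0499, 0.1404]
tcp_rot: [[0.406, 0.708, 0.578], [0.847, -0.528, 0.053], [0.342, 0.468, -0.814]]
force: [9.5, 3.4, 8.9]
grip_width: 0.0392
finger_force: 40.0
```

Request:
move_arm --motion '[{"dx": 0, "dy": 0, "dz": 0.001, "wx": 0, "wy": 0, "wz": 0.04, "claw": 1}, {"dx": 0, "dy": 0, "dz": 0.002, "wx": 0, "wy": 0, "wz": 0.08, "claw": 1}, {"dx": 0, "dy": 0, "dz": 0.003, "wx": 0, "wy": 0, "wz": 0.12, "claw": 1}, {"dx": 0, "dy": 0, "dz": 0.004, "wx": 0, "wy": 0, "wz": 0.16, "claw": 1}, {"dx": 0, "dy": 0, "dz": 0.004, "wx": 0, "wy": 0, "wz": 0.16, "claw": 1}]'

```text
time: 9.1
eef_pos: [0.5118, -0.0504, 0.1404]
tcp_rot: [[0.568, 0.585, 0.579], [0.69, -0.722, 0.052], [0.448, 0.37, -0.814]]
force: [8.5, 2.7, 10.6]
grip_width: 0.0388
finger_force: 40.2
```

```bash
python3 - <<'E'
from go import *
s=telemetry.observe(); print(s['force'],s['ft_torque'],s['joint_positions'].round(2))
ax=np.array([-.574,0,.819]);G2=np.array([-85,-55,121.5])+ax*42.5+[1,0.5,0.7]; T=tool(.611,2.45)
print('axial',tool(.611).apply([0,0,1])@s['ft_torque']);to(w(G2),T,24)
E
```

```text
[ 8.52930941  2.70846934 10.55974702] [ 0.50931794 -1.95328125  0.47375557] [ 1.29 -0.28 -1.08  2.32 -0.91  0.49  0.08]
axial -0.19609563826440402
TCP [ 0.5085 -0.0535  0.1373] d [-0.036 -0.005  0.003] w [ 0.004 -0.005 -0.   ] rows 0.1
```

Request:
move_arm --motion '[{"dx": 0.005, "dy": 0, "dz": 0, "wx": 0, "wy": 0, "wz": 0.05, "claw": 1}, {"dx": 0.005, "dy": 0, "dz": 0.001, "wx": 0, "wy": 0, "wz": 0.1, "claw": 1}, {"dx": 0.005, "dy": 0, "dz": 0.002, "wx": 0, "wy": 0, "wz": 0.15, "claw": 1}, {"dx": 0.005, "dy": 0, "dz": 0.002, "wx": 0, "wy": 0, "wz": 0.2, "claw": 1}, {"dx": 0.005, "dy": 0, "dz": 0.002, "wx": 0, "wy": 0, "wz": 0.2, "claw": 1}]'

```text
time: 9.52
eef_pos: [0.5099, -0.052, 0.1384]
tcp_rot: [[0.725, 0.379, 0.576], [0.432, -0.901, 0.049], [0.537, 0.214, -0.816]]
force: [-0.4, -6.1, 6.8]
grip_width: 0.0391
finger_force: 40.9
```

```bash
python3 - <<'E'
from go import *
s=telemetry.observe(); print(s['force'],s['ft_torque'],s['joint_positions'].round(2),s['joint_efforts'].round(2))
ax=np.array([-.574,0,.819]);G2=np.array([-85,-55,121.5])+ax*42.5+[1,0.5,0.7]; T=tool(.611,2.765)
print('axial',tool(.611).apply([0,0,1])@s['ft_torque']);to(w(G2),T,24)
E
```

```text
[-0.42409336 -6.06686138  6.80518929] [-1.27982308 -0.01166168 -0.04842257] [ 1.36 -0.3  -1.13  2.32 -0.96  0.51 -0.18] [ -1.84  -0.18   5.02 -31.27  -2.21   0.42  -2.07]
axial -0.6922708295902869
TCP [ 0.5085 -0.0535  0.1373] d [-0.015  0.004 -0.   ] w [ 0.003 -0.002 -0.001] rows 0.1
```

Request:
move_arm --motion '[{"dx": 0, "dy": 0, "dz": 0, "wx": 0, "wy": 0, "wz": 0, "claw": 0}, {"dx": 0, "dy": 0, "dz": 0, "wx": 0, "wy": 0, "wz": 0, "claw": 0}, {"dx": 0, "dy": 0, "dz": 0, "wx": 0, "wy": 0, "wz": 0, "claw": 0}, {"dx": 0, "dy": 0, "dz": 0, "wx": 0, "wy": 0, "wz": 0, "claw": 0}, {"dx": 0, "dy": 0, "dz": 0, "wx": 0, "wy": 0, "wz": 0, "claw": 0}]'

```text
time: 9.93
eef_pos: [0.5087, -0.0496, 0.1368]
tcp_rot: [[0.723, 0.385, 0.573], [0.436, -0.898, 0.053], [0.535, 0.211, -0.818]]
force: [-0.1, 0.1, 0.6]
grip_width: 0.0852
finger_force: 0.0
```

Request:
move_arm --motion '[{"dx": 0, "dy": 0, "dz": -0.2, "wx": 0, "wy": 0, "wz": 0, "claw": 0}, {"dx": 0, "dy": 0, "dz": -0.4, "wx": 0, "wy": 0, "wz": 0, "claw": 0}, {"dx": 0, "dy": 0, "dz": -0.6, "wx": 0, "wy": 0, "wz": 0, "claw": 0}, {"dx": 0, "dy": 0, "dz": -0.6, "wx": 0, "wy": 0, "wz": 0, "claw": 0}, {"dx": 0, "dy": 0, "dz": -0.6, "wx": 0, "wy": 0, "wz": 0, "claw": 0}]'

```text
time: 10.35
eef_pos: [0.4574, -0.0534, 0.2124]
tcp_rot: [[0.721, 0.387, 0.575], [0.438, -0.897, 0.055], [0.537, 0.212, -0.816]]
force: [0.0, 0.3, -0.0]
grip_width: 0.0851
finger_force: 0.0
```

```bash
python3 - <<'E'
from go import *
s=telemetry.observe(); print(s['eef_pos'],s['joint_positions'].round(2))
c=snap('wrist');
ax=np.array([-.574,0,.819]); up=np.array([.819,0,.574]);C=np.array([-85,-55,121.5])+ax*50.5
p=proj(c,[w(C),w(C+20*up),w([-58,-55,162])]);print(p)
cv2.imwrite('pics/i.png',cv2.resize(c['image'][:,:,::-1],(768,576),interpolation=cv2.INTER_CUBIC))
E
```

```text
[ 0.45736918 -0.05344817  0.21244326] [ 0.97 -0.5  -0.66  2.34 -0.8   0.75 -0.34]
[[262.86679001 214.4487105 ]
 [273.80581301 189.07054155]
 [284.16544368 148.54587855]]
```

View pics/i.png

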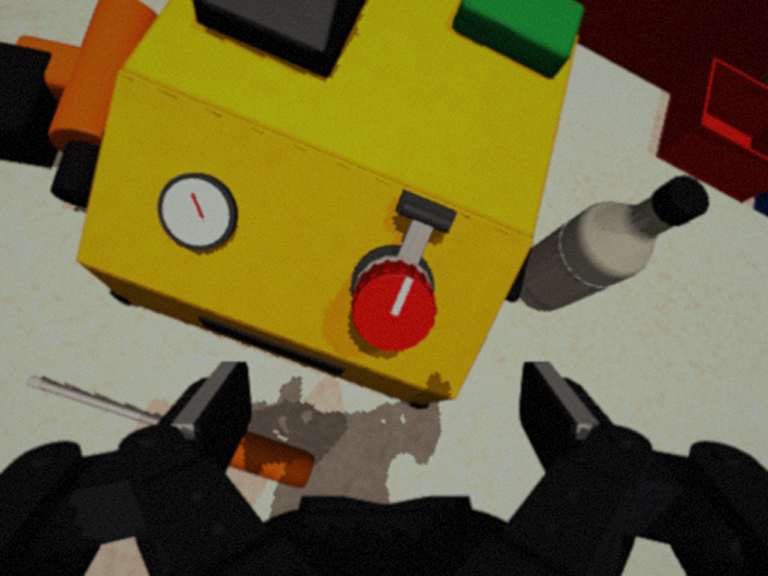

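The white line from (393,313) to (410,278) points at the hinge within about 2°, so the cap is home. Now the cover: I shut the fingers and bring the tool upright.

```bash
cat > cov.py <<'E'
from go import *
T=tool(0,2.9)
def cp(a,off=0,dn=0):
    n=np.array([-np.sin(a),0,np.cos(a)])
    return w(np.array([5,60,173])+62*np.array([np.cos(a),0,np.sin(a)])+(6+off)*n+[-10*np.sin(a),0,-dn])
E
python3 - <<'E'
from cov import *
p0=to(w((-80,0,280)),T,0)
p1=to(cp(1.1,25),T,0,p0)
E
```

```text
TCP [0.5183 0.0021 0.28  ] d [ 0.698 -0.075 -0.121] w [ 0.118 -0.374  0.088] rows 5.0
TCP [0.5892 0.0686 0.2423] d [ 0.591 -0.266  0.251] w [0. 0. 0.] rows 2.5
```

Request:
move_arm --motion '[{"dx": 0.2, "dy": -0.02, "dz": -0.12, "wx": 0.02, "wy": -0.075, "wz": 0.018, "claw": 1}, {"dx": 0.35, "dy": -0.04, "dz": -0.12, "wx": 0.047, "wy": -0.15, "wz": 0.035, "claw": 1}, {"dx": 0.5, "dy": -0.06, "dz": -0.12, "wx": 0.07, "wy": -0.225, "wz": 0.053, "claw": 1}, {"dx": 0.7, "dy": -0.075, "dz": -0.12, "wx": 0.095, "wy": -0.3, "wz": 0.07, "claw": 1}, {"dx": 0.7, "dy": -0.075, "dz": -0.12, "wx": 0.118, "wy": -0.374, "wz": 0.088, "claw": 1}]'

```text
time: 10.82
eef_pos: [0.5039, 0.0014, 0.262]
tcp_rot: [[0.912, 0.377, 0.163], [0.379, -0.925, 0.021], [0.159, 0.043, -0.986]]
force: [0.5, 0.7, -1.3]
grip_width: 0.0253
finger_force: 0.0
```

Request:
move_arm --motion '[{"dx": 0, "dy": 0, "dz": 0, "wx": 0, "wy": 0, "wz": 0, "claw": 1}, {"dx": 0, "dy": 0, "dz": 0, "wx": 0, "wy": 0, "wz": 0, "claw": 1}]'

```text
time: 10.98
eef_pos: [0.5017, 0.0018, 0.2584]
tcp_rot: [[0.911, 0.38, 0.16], [0.381, -0.924, 0.03], [0.159, 0.034, -0.987]]
force: [0.0, 0.4, 0.2]
grip_width: 0.0006
finger_force: 0.0
```

```bash
python3 - <<'E'
from cov import *
s=telemetry.observe(); print(s['eef_pos'],s['joint_positions'].round(2),s['grip_width'])
to(cp(1.1,25),T,0)
E
```

```text
[0.50172519 0.00177659 0.2583848 ] [ 1.31 -0.08 -1.3   1.82 -0.11  1.18 -1.14] 0.0005932878292255623
TCP [0.5892 0.0686 0.2423] d [ 0.684 -0.193  0.212] w [ 0.018 -0.102  0.04 ] rows 2.7
```

```bash
sed -i 's/2.9)/1.9)/' cov.py; python3 - <<'E'
from cov import *
p=to(w((-60,20,265)),T,0); to(cp(1.1,25),T,0,p)
E
```

```text
TCP [0.5364 0.0238 0.265 ] d [ 0.273 -0.046 -0.002] w [ 0.067 -0.084 -0.595] rows 7.6
TCP [0.5892 0.0686 0.2423] d [0.374 0.271 0.151] w [0. 0. 0.] rows 1.7
```

Request:
move_arm --motion '[{"dx": 0.1, "dy": -0.02, "dz": -0.02, "wx": 0.01, "wy": -0.01, "wz": -0.08, "claw": 1}, {"dx": 0.2, "dy": -0.04, "dz": -0.02, "wx": 0.02, "wy": -0.02, "wz": -0.15, "claw": 1}, {"dx": 0.27, "dy": -0.046, "dz": 0, "wx": 0.03, "wy": -0.03, "wz": -0.22, "claw": 1}, {"dx": 0.27, "dy": -0.046, "dz": 0, "wx": 0.04, "wy": -0.04, "wz": -0.29, "claw": 1}, {"dx": 0.27, "dy": -0.046, "dz": 0, "wx": 0.05, "wy": -0.05, "wz": -0.36, "claw": 1}]'

```text
time: 11.4
eef_pos: [0.5345, 0.0244, 0.2648]
tcp_rot: [[0.564, 0.824, 0.05], [0.824, -0.566, 0.034], [0.056, 0.022, -0.998]]
force: [-0.1, 0.2, 0.5]
grip_width: 0.0002
finger_force: 0.0
```

Request:
move_arm --motion '[{"dx": 0, "dy": 0, "dz": 0, "wx": 0, "wy": 0, "wz": -0.08, "claw": 1}, {"dx": 0, "dy": 0, "dz": 0, "wx": 0, "wy": 0, "wz": -0.16, "claw": 1}, {"dx": 0, "dy": 0, "dz": 0, "wx": 0, "wy": 0, "wz": -0.24, "claw": 1}, {"dx": 0, "dy": 0, "dz": 0, "wx": 0, "wy": 0, "wz": -0.24, "claw": 1}]'

```text
time: 11.73
eef_pos: [0.5342, 0.0236, 0.2651]
tcp_rot: [[0.222, 0.974, 0.051], [0.974, -0.223, 0.032], [0.043, 0.043, -0.998]]
force: [0.1, 0.0, 0.0]
grip_width: -0.0
finger_force: 0.0
```

```bash
python3 - <<'E'
from cov import *
s=telemetry.observe(); print(s['eef_pos'],s['joint_positions'].round(2))
to(cp(1.1,25),T,0)
E
```

```text
[0.53421784 0.02360869 0.26506817] [ 1.06  0.37 -1.41  1.64  0.35  1.39 -0.61]
TCP [0.5892 0.0686 0.2423] d [0.367 0.284 0.18 ] w [ 0.027 -0.027  0.01 ] rows 1.8
```

Request:
move_arm --motion '[{"dx": 0.1, "dy": 0, "dz": 0, "wx": 0, "wy": 0, "wz": 0, "claw": 1}, {"dx": 0.15, "dy": 0, "dz": 0, "wx": 0, "wy": 0, "wz": 0, "claw": 1}]'

```text
time: 11.9
eef_pos: [0.5399, 0.0458, 0.2664]
tcp_rot: [[0.233, 0.971, 0.052], [0.972, -0.235, 0.032], [0.043, 0.043, -0.998]]
force: [1.4, -0.7, -0.5]
grip_width: 0.0001
finger_force: 0.0
```

```bash
python3 - <<'E'
from cov import *
s=telemetry.observe(); print(s['eef_pos'],s['joint_positions'].round(3),s['qd'].round(2))
to(cp(1.1,25),T,0)
E
```

```text
[0.53994718 0.04578849 0.26643968] [ 0.99   0.378 -1.393  1.627  0.367  1.392 -0.671] [-0.29  0.06  0.07 -0.07  0.07  0.03 -0.17]
TCP [0.5892 0.0686 0.2423] d [0.217 0.276 0.182] w [ 0.027 -0.028  0.003] rows 1.4
```

Request:
move_arm --motion '[{"dx": 0.07, "dy": 0.1, "dz": 0.06, "wx": 0.01, "wy": -0.01, "wz": 0, "claw": 1}, {"dx": 0.15, "dy": 0.2, "dz": 0.12, "wx": 0.02, "wy": -0.02, "wz": 0, "claw": 1}, {"dx": 0.217, "dy": 0.276, "dz": 0.18, "wx": 0.027, "wy": -0.028, "wz": 0, "claw": 1}, {"dx": 0.217, "dy": 0.276, "dz": 0.18, "wx": 0.027, "wy": -0.028, "wz": 0, "claw": 1}]'

```text
time: 12.23
eef_pos: [0.5902, 0.07, 0.2411]
tcp_rot: [[0.23, 0.973, -0.002], [0.973, -0.23, 0.001], [0.001, -0.002, -1.0]]
force: [0.6, 0.5, -0.1]
grip_width: 0.0001
finger_force: 0.0
```

```bash
python3 - <<'E'
from cov import *
s=telemetry.observe(); print(s['eef_pos'],s['joint_positions'].round(3))
for a in (1.1,.9,.7,.5,.3,.1,0): to(cp(a),T,0)
to(cp(0,0,5),T,0)
E
```

```text
[0.59020895 0.07004146 0.24109663] [ 0.691  0.538 -1.23   1.486  0.505  1.474 -0.774]
TCP [0.6114 0.0706 0.231 ] d [0.036 0.137 0.067] w [-0.001 -0.     0.005] rows 0.6
TCP [0.6235 0.0716 0.2253] d [0.061 0.214 0.105] w [-0.001 -0.     0.005] rows 0.9
TCP [0.6346 0.0726 0.2175] d [0.085 0.284 0.157] w [-0.001 -0.     0.005] rows 1.2
TCP [0.6442 0.0735 0.208 ] d [0.105 0.345 0.22 ] w [-0.001 -0.     0.005] rows 1.5
TCP [0.6519 0.0742 0.1971] d [0.121 0.394 0.293] w [-0.001 -0.     0.005] rows 1.8
TCP [0.6575 0.0747 0.1852] d [0.133 0.43  0.372] w [-0.001 -0.     0.005] rows 2.1
TCP [0.6594 0.0748 0.179 ] d [0.137 0.442 0.413] w [-0.001 -0.     0.005] rows 2.2
TCP [0.6594 0.0748 0.174 ] d [0.137 0.442 0.446] w [-0.001 -0.     0.005] rows 2.3
```

j3 is well clear of its limit again. Now I sweep the cover down along the arc.

Request:
move_arm --motion '[{"dx": 0.036, "dy": 0.137, "dz": 0.067, "wx": 0, "wy": 0, "wz": 0, "claw": 1}, {"dx": 0.06, "dy": 0.214, "dz": 0.105, "wx": 0, "wy": 0, "wz": 0, "claw": 1}, {"dx": 0.085, "dy": 0.284, "dz": 0.157, "wx": 0, "wy": 0, "wz": 0, "claw": 1}, {"dx": 0.105, "dy": 0.345, "dz": 0.22, "wx": 0, "wy": 0, "wz": 0, "claw": 1}, {"dx": 0.105, "dy": 0.345, "dz": 0.22, "wx": 0, "wy": 0, "wz": 0, "claw": 1}]'

```text
time: 12.65
eef_pos: [0.6441, 0.0707, 0.2082]
tcp_rot: [[0.232, 0.973, -0.001], [0.973, -0.232, 0.001], [0.0, -0.001, -1.0]]
force: [0.3, -0.6, 0.7]
grip_width: -0.0
finger_force: 0.4
```

Request:
move_arm --motion '[{"dx": 0.016, "dy": 0.049, "dz": 0.073, "wx": 0, "wy": 0, "wz": 0, "claw": 1}, {"dx": 0.028, "dy": 0.085, "dz": 0.152, "wx": 0, "wy": 0, "wz": 0, "claw": 1}, {"dx": 0.028, "dy": 0.085, "dz": 0.152, "wx": 0, "wy": 0, "wz": 0, "claw": 1}]'

```text
time: 12.9
eef_pos: [0.6577, 0.0717, 0.1847]
tcp_rot: [[0.232, 0.973, -0.0], [0.973, -0.232, 0.001], [0.001, -0.0, -1.0]]
force: [0.1, -0.8, -0.1]
grip_width: -0.0003
finger_force: 0.3
```

```bash
python3 - <<'E'
from cov import *
s=telemetry.observe(); print(s['eef_pos'],s['joint_positions'].round(3),s['force'])
to(cp(0),T,0)
E
```

```text
[0.65774592 0.0717338  0.18470911] [ 0.543  0.699 -1.123  1.373  0.624  1.448 -0.79 ] [ 0.07317463 -0.82275697 -0.11208619]
TCP [0.6594 0.0748 0.179 ] d [0.023 0.006 0.038] w [-0.    -0.     0.004] rows 0.2
```

Request:
move_arm --motion '[{"dx": 0.015, "dy": 0.006, "dz": 0.02, "wx": 0, "wy": 0, "wz": 0, "claw": 1}, {"dx": 0.015, "dy": 0.006, "dz": 0.04, "wx": 0, "wy": 0, "wz": 0, "claw": 1}, {"dx": 0.015, "dy": 0.006, "dz": 0.05, "wx": 0, "wy": 0, "wz": 0, "claw": 1}, {"dx": 0.015, "dy": 0.006, "dz": 0.06, "wx": 0, "wy": 0, "wz": 0, "claw": 1}, {"dx": 0.015, "dy": 0.006, "dz": 0.06, "wx": 0, "wy": 0, "wz": 0, "claw": 1}]'

```text
time: 13.32
eef_pos: [0.659, 0.0738, 0.1791]
tcp_rot: [[0.232, 0.973, 0.001], [0.973, -0.232, 0.0], [0.0, 0.001, -1.0]]
force: [-3.0, -1.4, 8.8]
grip_width: -0.0002
finger_force: 4.3
```

```bash
python3 - <<'E'
from cov import *
s=telemetry.observe(); print(s['eef_pos'],s['force'])
c=snap('wrist');t=snap('top');cv2.imwrite('pics/j.png',np.hstack([c['image'],cv2.resize(t['image'][130:245,205:310],(288,384))])[:,:,::-1])
E
```

```text
[0.65898661 0.07384345 0.1791004 ] [-3.01604263 -1.44163226  8.84951996]
```

View pics/j.png

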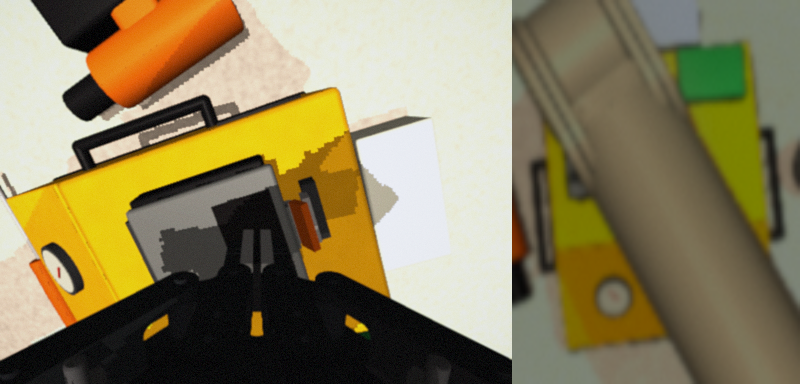

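The cover is almost flat under the fingers at (225,215), with the catch at (308,220). The force is 9 N, so I press a bit more.

Request:
move_arm --motion '[{"dx": 0, "dy": 0, "dz": 0.02, "wx": 0, "wy": 0, "wz": 0, "claw": 1}, {"dx": 0, "dy": 0, "dz": 0.04, "wx": 0, "wy": 0, "wz": 0, "claw": 1}, {"dx": 0, "dy": 0, "dz": 0.05, "wx": 0, "wy": 0, "wz": 0, "claw": 1}, {"dx": 0, "dy": 0, "dz": 0.05, "wx": 0, "wy": 0, "wz": 0, "claw": 1}, {"dx": 0, "dy": 0, "dz": 0.05, "wx": 0, "wy": 0, "wz": 0, "claw": 1}]'

```text
time: 13.83
eef_pos: [0.6593, 0.0741, 0.1781]
tcp_rot: [[0.233, 0.973, 0.005], [0.973, -0.233, -0.001], [-0.0, 0.005, -1.0]]
force: [-21.4, -9.5, 54.6]
grip_width: -0.0002
finger_force: 27.1
```

The stop is solid at 55 N, so the cover is fully down. I retract and check.

Request:
move_arm --motion '[{"dx": 0, "dy": 0, "dz": -0.06, "wx": 0, "wy": 0, "wz": 0, "claw": 1}, {"dx": 0, "dy": 0, "dz": -0.2, "wx": 0, "wy": 0, "wz": 0, "claw": 1}, {"dx": 0, "dy": 0, "dz": -0.4, "wx": 0, "wy": 0, "wz": 0, "claw": 1}, {"dx": 0, "dy": 0, "dz": -0.7, "wx": 0, "wy": 0, "wz": 0, "claw": 1}, {"dx": 0, "dy": 0, "dz": -0.7, "wx": 0, "wy": 0, "wz": 0, "claw": 1}]'

```text
time: 14.25
eef_pos: [0.66, 0.0755, 0.2826]
tcp_rot: [[0.231, 0.973, 0.008], [0.973, -0.231, 0.003], [0.005, 0.007, -1.0]]
force: [0.0, 1.6, 1.2]
grip_width: 0.0003
finger_force: 0.0
```

```bash
python3 - <<'E'
from cov import *
s=telemetry.observe(); print(s['eef_pos'],s['joint_positions'].round(2),s['force'])
c=snap('wrist');t=snap('scene');cv2.imwrite('pics/k.png',np.hstack([c['image'],cv2.resize(t['image'][165:255,205:295],(288,384))])[:,:,::-1])
E
```

```text
[0.65998677 0.07551096 0.28256272] [ 0.52  0.64 -1.16  1.23  0.58  1.61 -0.75] [0.02699632 1.60059744 1.19692753]
```

View pics/k.png

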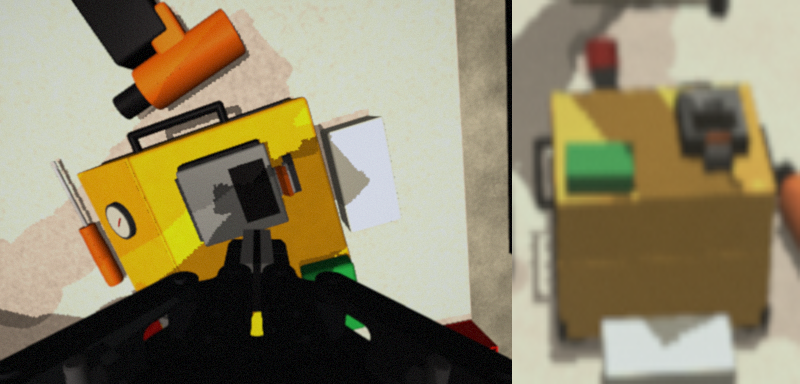

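The cover stays flat and shut at (230,190), held by its catch at (290,175). The red cap is still on the neck and the bystanders haven't moved. Handing in.

```bash
python3 -c "
from cell import manip
print(manip.finish_job())"
```

```text
the job is handed in; nothing more can be done
None
```

I screwed the red cap fully home on its neck, pressed the grey cover shut until its catch held, and handed the job in after about 14 s of robot time; no verdict came back.

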